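# Take up the end float of a plan-printer feed roller

### The job

The feed roller of this plan-printer unit walks sideways: feel its end float by gently pulling the green knob out until the shaft stops, then pushing it in until it stops. Take from the stand the fork spacer that fits this float with less than 4 mm to spare and, without forcing, stand it astride the shaft between side plate and steel collar, feet down on the base. Check by pulling the knob out to its stop and pushing it fully in once more, then let go, and leave the other spacers in the stand and all else alone.

Things in the scene. Friction and masses are not known exactly. Their poses are not given: they have to be found in the camera images.
- roller_unit: Feed-roller unit of a plan printer, immovable; steel base 100 x 212 x 6 mm. Origin: centre of its underside; y axis along the shaft (+y to the gear housing, -y to the green knob), z up; offsets below are in this frame, mm. Shaft axis x = 0, z = 45. An aluminium paper guide, top z = 53, stands at x = 35 to 51, y = -56 to 40.
- feed_shaft: 12 mm steel shaft with black roller (34 mm), steel collar (26 mm, 10 thick) and knob. Only slides along y, ~2 N friction, stays put. Pulled out (-y), the collar (then y -85 to -75) stops on the side plate. Pushed in, it stops on a hidden worn pad: end float 5.5 to 11.5 mm, to be felt; it is then the gap from plate to collar. Press stops 5 to 15 N. Origin: the unit's, shifted as the shaft slides.
- knob_centre (a point): Centre of the ribbed green knob on the shaft's end, on the shaft axis. Knob 30 mm diameter, 30 mm long along y; grip it from above across its diameter. At y = -150 with the shaft pulled out, moves with the shaft; 45 mm of bare shaft then lie between it and the side plate.
- side_plate: Upright steel side plate on the unit's base, 72 mm wide, 5 mm thick, top at z = 62. Inner face (towards the roller) at y = -85, outer face at y = -90 with a 25 mm brass bush round the shaft. Origin and axes are the roller unit's. More than 25 N on it does damage.
- gear_housing: Closed grey gear housing with drive motor on the unit's base, y = 52 to 142, 86 mm wide, top at z = 86. The hidden thrust pad in it is the shaft's inner stop; more than 25 N on it does damage. Origin and axes are the roller unit's.
- spacer_stand: Black stand for the spacers, 164 x 40 mm, immovable. Origin: centre of its underside; x along it, z up. A groove 9.6 mm wide (floor z = 6, rails' top z = 24) runs along x; the spacers stand in it upright at x = -50, 0, 50 in any order, forks down, widths along x.
- spacer_yellow: Yellow plastic fork spacer, 4 mm thick (its y), 25 g. Fork 36 mm wide (its x): two legs about a slot 15 mm wide, 47 mm high, open below, mouth flared to 23 mm; on top a grip block 24 mm wide (x), 12 mm thick (y), 60 to 88 mm above the feet. Origin: between the feet, at their underside. Feet at z = 6 mm in the stand; seated, at the unit's z = 6 mm, its x along the unit's x (either way round).
- spacer_blue: Blue plastic fork spacer, 6 mm thick (its y), 25 g. Fork 36 mm wide (its x): two legs about a slot 15 mm wide, 47 mm high, open below, mouth flared to 23 mm; on top a grip block 24 mm wide (x), 12 mm thick (y), 60 to 88 mm above the feet. Origin: between the feet, at their underside. Feet at z = 6 mm in the stand; seated, at the unit's z = 6 mm, its x along the unit's x (either way round).
- spacer_red: Red plastic fork spacer, 8 mm thick (its y), 25 g. Fork 36 mm wide (its x): two legs about a slot 15 mm wide, 47 mm high, open below, mouth flared to 23 mm; on top a grip block 24 mm wide (x), 12 mm thick (y), 60 to 88 mm above the feet. Origin: between the feet, at their underside. Feet at z = 6 mm in the stand; seated, at the unit's z = 6 mm, its x along the unit's x (either way round).
- screwdriver: Screwdriver, 170 mm long, lying about; leave it alone. Origin: its underside.
- calculator: Desk calculator, 150 x 105 x 29 mm, lying about; leave it alone. Origin: its underside.
- cup: White cup, 72 mm wide, 83 mm high, lying about; leave it alone. Origin: its underside.
- stapler: Red and black stapler, 34 x 131 x 46 mm, lying about; leave it alone. Origin: its underside.
- eraser: Blue and white eraser, 23 x 52 x 13 mm, lying about; leave it alone. Origin: its underside.
Not all that is in view belongs to the job. What is meant by the spacer_blue is not turquoise or white, and is the smaller of those in its own colour.

How it is judged (in metres and radians):
On the way, in this order (a step that is already met when the one before it is completed fails the run):
1. the shaft is pulled out against its outer stop (collar on the side plate, more than 3 N) (contact force between feed_shaft and side_plate above 3 N), for 0.1 s.
2. the shaft is pushed in against its inner stop (more than 3 N) (contact force between feed_shaft and gear_housing above 3 N), for 0.1 s.
3. a spacer stands astride the shaft between side plate and collar, feet on the base (((x of spacer_yellow in the frame of roller_unit between -0.003 and 0.003 m and z of spacer_yellow in the frame of roller_unit between 0.003 and 0.0085 m and y of spacer_yellow in the frame of roller_unit between -0.084 and -0.0725 m and angle between spacer_yellow's own z axis and vertical below 0.15 rad) or (x of spacer_blue in the frame of roller_unit between -0.003 and 0.003 m and z of spacer_blue in the frame of roller_unit between 0.003 and 0.0085 m and y of spacer_blue in the frame of roller_unit between -0.083 and -0.0735 m and angle between spacer_blue's own z axis and vertical below 0.15 rad) or (x of spacer_red in the frame of roller_unit between -0.003 and 0.003 m and z of spacer_red in the frame of roller_unit between 0.003 and 0.0085 m and y of spacer_red in the frame of roller_unit between -0.082 and -0.0745 m and angle between spacer_red's own z axis and vertical below 0.15 rad))), for 0.2 s.
4. the shaft is pulled out again, clamping the spacer between collar and side plate (more than 3 N) (((x of spacer_yellow in the frame of roller_unit between -0.003 and 0.003 m and z of spacer_yellow in the frame of roller_unit between 0.003 and 0.0085 m and y of spacer_yellow in the frame of roller_unit between -0.084 and -0.0725 m and angle between spacer_yellow's own z axis and vertical below 0.15 rad and contact force between feed_shaft and spacer_yellow above 3 N and contact force between spacer_yellow and side_plate above 3 N) or (x of spacer_blue in the frame of roller_unit between -0.003 and 0.003 m and z of spacer_blue in the frame of roller_unit between 0.003 and 0.0085 m and y of spacer_blue in the frame of roller_unit between -0.083 and -0.0735 m and angle between spacer_blue's own z axis and vertical below 0.15 rad and contact force between feed_shaft and spacer_blue above 3 N and contact force between spacer_blue and side_plate above 3 N) or (x of spacer_red in the frame of roller_unit between -0.003 and 0.003 m and z of spacer_red in the frame of roller_unit between 0.003 and 0.0085 m and y of spacer_red in the frame of roller_unit between -0.082 and -0.0745 m and angle between spacer_red's own z axis and vertical below 0.15 rad and contact force between feed_shaft and spacer_red above 3 N and contact force between spacer_red and side_plate above 3 N))), for 0.1 s.
5. the shaft is pushed in against its inner stop again (more than 3 N) and less than 4 mm of float is left beside the spacer (((x of spacer_yellow in the frame of roller_unit between -0.003 and 0.003 m and z of spacer_yellow in the frame of roller_unit between 0.003 and 0.0085 m and y of spacer_yellow in the frame of roller_unit between -0.084 and -0.0725 m and angle between spacer_yellow's own z axis and vertical below 0.15 rad and contact force between feed_shaft and gear_housing above 3 N and y of knob_centre in the frame of roller_unit below -0.142 m) or (x of spacer_blue in the frame of roller_unit between -0.003 and 0.003 m and z of spacer_blue in the frame of roller_unit between 0.003 and 0.0085 m and y of spacer_blue in the frame of roller_unit between -0.083 and -0.0735 m and angle between spacer_blue's own z axis and vertical below 0.15 rad and contact force between feed_shaft and gear_housing above 3 N and y of knob_centre in the frame of roller_unit below -0.14 m) or (x of spacer_red in the frame of roller_unit between -0.003 and 0.003 m and z of spacer_red in the frame of roller_unit between 0.003 and 0.0085 m and y of spacer_red in the frame of roller_unit between -0.082 and -0.0745 m and angle between spacer_red's own z axis and vertical below 0.15 rad and contact force between feed_shaft and gear_housing above 3 N and y of knob_centre in the frame of roller_unit below -0.138 m))), for 0.1 s.
At the end, for the whole second after the job is handed in: One spacer stands on the base astride the shaft between side plate and collar (within 3 mm, upright, at rest); the gap it stands in is less than 4 mm wider than itself; the other spacers are within 20 mm of their start (((x of spacer_yellow in the frame of roller_unit between -0.003 and 0.003 m and z of spacer_yellow in the frame of roller_unit between 0.003 and 0.0085 m and y of spacer_yellow in the frame of roller_unit between -0.084 and -0.0725 m and angle between spacer_yellow's own z axis and vertical below 0.15 rad and y of knob_centre in the frame of roller_unit below -0.142 m and linear speed of spacer_yellow below 0.01 m/s and distance of each of spacer_blue, spacer_red from where it was at the start of the episode below 0.02 m) or (x of spacer_blue in the frame of roller_unit between -0.003 and 0.003 m and z of spacer_blue in the frame of roller_unit between 0.003 and 0.0085 m and y of spacer_blue in the frame of roller_unit between -0.083 and -0.0735 m and angle between spacer_blue's own z axis and vertical below 0.15 rad and y of knob_centre in the frame of roller_unit below -0.14 m and linear speed of spacer_blue below 0.01 m/s and distance of each of spacer_yellow, spacer_red from where it was at the start of the episode below 0.02 m) or (x of spacer_red in the frame of roller_unit between -0.003 and 0.003 m and z of spacer_red in the frame of roller_unit between 0.003 and 0.0085 m and y of spacer_red in the frame of roller_unit between -0.082 and -0.0745 m and angle between spacer_red's own z axis and vertical below 0.15 rad and y of knob_centre in the frame of roller_unit below -0.138 m and linear speed of spacer_red below 0.01 m/s and distance of each of spacer_yellow, spacer_blue from where it was at the start of the episode below 0.02 m))); the robot touches nothing.
It fails at once if more than 25 N on the side plate or against the stop in the gear housing (contact force between any of side_plate, gear_housing and anything else above 25 N).
It fails at once if a spacer is forced against the shaft or collar with more than 25 N (contact force between any of spacer_yellow, spacer_blue, spacer_red and feed_shaft above 25 N).
It fails at once if a bystander is moved by more than 30 mm (distance of any of screwdriver, calculator, cup, stapler, eraser from where it was at the start of the episode above 0.03 m).
It also fails if it takes over 64 s, if anything falls off the work surface, if the arm or the gripper's body presses on something with over 40 N, if the wrist force passes 120 N, or if a joint passes its speed limit or range.

### The arm

A 6-joint arm with a two-finger parallel gripper is mounted at the origin on a cart in front of the work surface, level with it; the furniture and walls round the work are solid. World frame = base frame: x ahead of the robot, y to its left, z up, the work surface at z = 0. Lengths are in m, angles in degrees, forces in N, time in s.
With the tool pointing down it reaches from about 0.325 to 0.775 m from the base axis. Payload 5.5 kg.
Tool frame: the origin (TCP) lies at the very end of the fingers, on their centre line; the grasp point (between the pads) lies 19 mm behind it; z points along the fingers, y is the line along which they close (so a half turn about z gives the same grasp; the last joint's range is limited). The gripper opens to 85 mm and grips with 20 to 120 N. Pads are 22 mm wide; open, the fingers measure 114 mm over their backs; the gripper's body (76 mm by 85 mm) begins 54 mm behind the grasp point. The pads swing forward as they close: fully open they stand 13 mm farther back than shut.
Start: joints at [66.595, 5.22, 70.514, -0, 104.267, -3.249], TCP at [0.207, 0.563, 0.231] pointing down, gripper open.
Joint ranges: [-164.24, 164.24], [-49.07, 125.15], [9.68, 141.18], [-86.29, 266.29], [3.28, 154.24], [-151.56, 151.56]. Speed limits (degrees/s): [147.25, 147.25, 172.46, 180, 180, 180].

### API

Orientations are given as [roll, pitch, yaw] about the fixed x, y, z axes, in that order (R = Rz(yaw) Ry(pitch) Rx(roll)).
In Python, from bench import read_state, get_image, ticket, trace, place_of gives the robot as it stands.
- The arm moves only by the tool jog_arm, never from a script. Its argument "targets" is a list of rows, each a list of 6 numbers: the shift along the tool's x, y, z in m, then the turn, a rotation vector about the tool's x, y, z in degrees. A call has exactly 5 rows; each row shifts and turns the commanded pose from where the row before left it, along the tool's axes as they then stand; what a row does not reach is not made up. A row lasts 1/12 s, in which the tool goes at most 41.7 mm and 7.16 degrees, less where a joint would pass 70% of its speed; a pose out of reach is approached as far as the arm can. A call with a gripper value outside its range is refused whole. "fingers" is the opening, from -1 (shut) to 1 (fully open), set as the call begins (left out, the last holds). The fingers move at their own pace and stop on an object; "newtons" is the grip in N (left out, the last holds). Time passes only in rows, so rows that do not move let the fingers close, or fill a call up. It gives the time, the measured TCP pose, the force, the opening and the grip force at its end, in the units of the state.
- read_state(): the state, without advancing time (a new reading comes with each control period).
- get_image(name): name is "side" or "top" or "wrist"; returns a dict with "frame" (420x560x3 uint8, red, green, blue), "range_z" (420x560 float32, m along the optical axis (not along the pixel's ray), 0 where there is no reading), "vertical_fov" (degrees; the focal length in pixels is half the picture's height over the tangent of half this angle, whatever the lens; pixels are square), "cx", "cy" (the principal point, pixels), "D" ([k1, k2, p1, p2, k3] as OpenCV has them; the pictures are not rectified), "rvec" (rotation vector, rad) and "tvec" (3), from world to camera coordinates, as OpenCV has them. Camera axes: x right, y down, z forward; pixel columns grow to the right and rows downward; lengths in m; the calibration is good to about 2 mm. A picture is of the moment at which its call begins.
- ticket.close_job(): hands the job in; it is judged then, once.
Trained networks look in the newest picture that a camera, given by its name, has taken for a name from the list of things; names that differ only in an ending like _2 or _b are one class to them, and where a whole thing is asked for, a point or a joint stands for the part that bears it (a point fixed in the world has none). Each returns a list of dicts, best first, with "conf" (0 to 1); they miss things now and then, are a little off and sometimes report something else, mostly with a low value. They report only what shows in the picture. A call takes as long as a camera call. They do not tell look-alikes from the thing itself.
- trace(target, camera): "pixels" (420x560 bool, what is visible of it) and "box" ([left, top, right, bottom] in pixels, round what is visible of it).
- place_of(target, camera): "centre" ([row, column] in pixels: a listed point, or the origin of a listed thing).
The state is a dict: "t": time; "joint_positions": joint angles; "dq": joint speeds; "effort": joint torques, N m; "tool_pos": TCP position; "tcp_rot": TCP orientation; "force": force on the tool from outside, world axes, zero at the start; "wrist_torque": the same for the moment, N m; "width": opening from 0.0 (shut) to 1.0 (fully open); "gripper_force": force on a finger pad.
Only numpy, scipy, OpenCV 4.12 (cv2) and the standard library are available. Lean on these libraries where they do the work, as an engineer would, in place of code of your own. Each camera call takes 0.05 s, during which the arm holds its last target. There are 200 camera calls.

## Working session

There is one attempt and no reset: what is moved stays moved. The work goes in short steps, Python scripts to look and compute and a tool call to move; the robot and the scene stay as the last step left them, time stands still between calls to the robot, and variables do not carry over. Pictures are saved under pics/ and viewed, at most 10 in all, crops included, and the job is handed in when it is done.

Besides the shell and the picture viewer there is one more tool, called after "Request:" by a JSON object that holds its "fn" and its "kwargs", one argument or row to a line. jog_arm: Moves the arm, as the interface text tells. Its arguments: {"type":"object","properties":{"targets":{"type":"array","items":{"type":"array","items":{"type":"number"}}},"fingers":{"type":"number"},"newtons":{"type":"number"}},"required":["targets"]}

```bash
mkdir -p pics; ls; cat > h.py <<'E'
import numpy as np, cv2
from bench import read_state,get_image,ticket,trace,place_of
def K(im):
    h=im["frame"].shape[0]; f=h/2/np.tan(np.radians(im["vertical_fov"])/2)
    return np.array([[f,0,im["cx"]],[0,f,im["cy"]],[0,0,1.]])
def Rt(im): return cv2.Rodrigues(np.array(im["rvec"],float))[0],np.array(im["tvec"],float)
def cloud(im,mask=None):
    "world points of pixels in mask with range"
    z=im["range_z"]; m=z>0
    if mask is not None: m&=mask
    v,u=np.nonzero(m)
    n=cv2.undistortPoints(np.stack([u,v],1).astype(float)[:,None],K(im),np.array(im["D"],float))[:,0]
    c=np.c_[n,np.ones(len(n))]*z[v,u][:,None]; R,t=Rt(im)
    return (c-t)@R,np.stack([v,u],1)
def ray(im,rc):
    n=cv2.undistortPoints(np.array([[[rc[1],rc[0]]]],float),K(im),np.array(im["D"],float))[0,0]
    R,t=Rt(im); d=R.T@np.array([n[0],n[1],1]); return -R.T@t,d
def atz(im,rc,z):
    o,d=ray(im,rc); return o+d*(z-o[2])/d[2]
def proj(im,P):
    return cv2.projectPoints(np.array(P,float).reshape(-1,1,3),np.array(im["rvec"],float),np.array(im["tvec"],float),K(im),np.array(im["D"],float))[0][:,0]
def save(im,name,crop=None,s=1):
    f=im["frame"][...,::-1]
    if crop: f=f[crop[0]:crop[1],crop[2]:crop[3]]
    cv2.imwrite("pics/"+name,cv2.resize(f,None,fx=s,fy=s,interpolation=cv2.INTER_CUBIC))
E
python3 - <<'E'
from h import *
S=read_state();print(S)
ims={n:get_image(n) for n in("side","top")}
f=[ims[n]["frame"] for n in ims]
for n in ims: save(ims[n],n+"0.png",s=1.4)
for n in ims:
  for t in ["roller_unit","feed_shaft","knob_centre","side_plate","spacer_stand","spacer_yellow","spacer_blue","spacer_red"]:
    print(n,t,[(np.round(p["centre"],1).tolist(),round(p["conf"],2)) for p in place_of(t,n)[:4]],[(np.round(p["box"]).tolist(),round(p["conf"],2)) for p in trace(t,n)[:3]] )
E
```

```text
pics
{'t': 0.0, 'joint_positions': array([ 6.65937072e+01,  5.26180612e+00,  7.05840311e+01,  1.80257903e-03,
        1.04267746e+02, -3.24918341e+00]), 'dq': array([ 0.14334927,  0.01447196,  0.01276107, -0.1042458 ,  0.09122298,
       -0.08037495]), 'effort': array([ 3.91040274e-03, -4.58714890e+01, -4.18042302e+01,  3.55320990e-04,
        1.09638943e-02,  3.79004723e-05]), 'tool_pos': array([0.20663472, 0.56297567, 0.23014329]), 'tcp_rot': array([-1.79886699e+02, -8.18274799e-03,  1.59843325e+02]), 'force': array([-0.11657475,  0.57788638, -0.31878382]), 'wrist_torque': array([-0.00974269,  0.03466575,  0.03169404]), 'gripper_force': 0.0, 'width': 0.9957620175938973}
side roller_unit [([222.8, 284.9], 0.76)] [([258.0, 171.0, 316.0, 263.0], 0.69)]
side feed_shaft [([219.5, 284.7], 0.61)] [([317.0, 249.0, 333.0, 279.0], 0.69), ([277.0, 196.0, 309.0, 264.0], 0.66)]
side knob_centre [([250.6, 299.5], 0.98), ([223.3, 285.8], 0.19)] [([277.0, 194.0, 307.0, 260.0], 0.64)]
side side_plate [([220.2, 283.5], 0.62)] [([277.0, 226.0, 310.0, 258.0], 0.64)]
side spacer_stand [([284.3, 303.2],
[... 786 characters left out ...]
knob_centre [([209.2, 326.3], 0.58), ([168.4, 155.8], 0.5), ([215.0, 267.8], 0.43)] [([254.0, 205.0, 332.0, 221.0], 0.78)]
top side_plate [] [([299.0, 203.0, 307.0, 225.0], 0.45)]
top spacer_stand [([215.4, 347.0], 0.66)] [([336.0, 183.0, 355.0, 240.0], 0.95), ([298.0, 203.0, 309.0, 225.0], 0.47)]
top spacer_yellow [([191.6, 340.2], 0.41)] [([341.0, 185.0, 348.0, 200.0], 0.6), ([257.0, 202.0, 332.0, 220.0], 0.26)]
top spacer_blue [([165.7, 304.0], 0.69), ([231.3, 351.3], 0.65), ([254.4, 317.3], 0.39)] [([299.0, 154.0, 314.0, 172.0], 0.45), ([279.0, 249.0, 295.0, 260.0], 0.44)]
top spacer_red [([212.5, 348.7], 0.53)] [([248.0, 146.0, 282.0, 159.0], 0.71), ([345.0, 205.0, 355.0, 218.0], 0.63)]
```

View pics/side0.png

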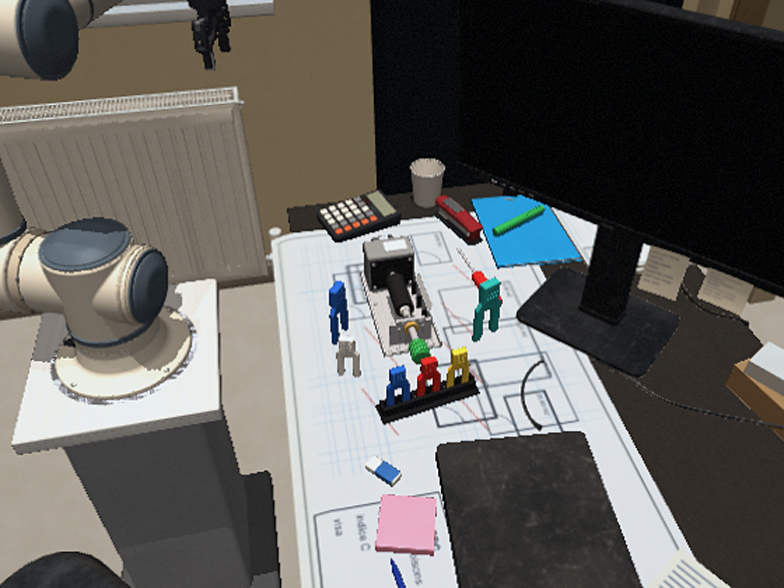

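View pics/top0.png

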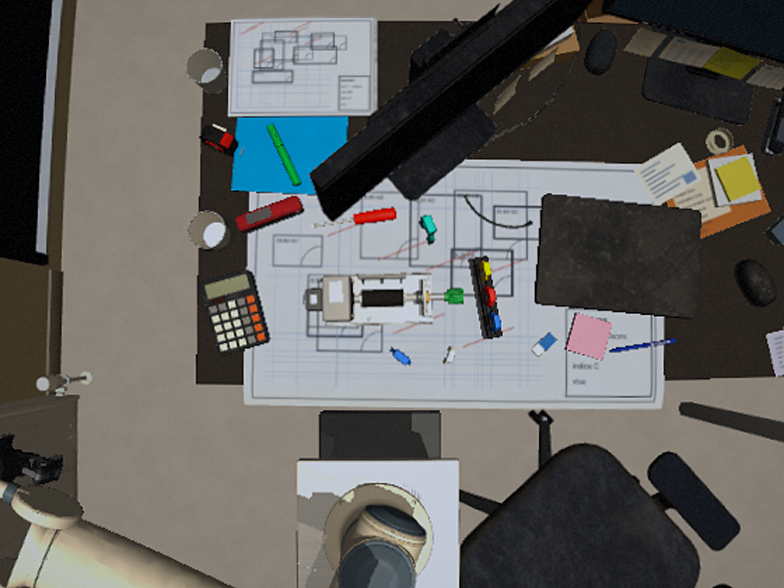

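The side view shows the unit at about (285,220) px and the stand at (303,284). The stand holds blue, red and yellow. Blue candidates: the larger spacer standing free at side (242,225), and the smaller one in the stand at (283,277). The one in the stand fits "the smaller of its colour". Turquoise and white decoys stand on the paper.

```bash
python3 - <<'E'
from h import *
for n in("top","side"):
    im=get_image(n)
    P,px=cloud(im)
    hsv=cv2.cvtColor(im["frame"],cv2.COLOR_RGB2HSV)[px[:,0],px[:,1]]
    near=(P[:,2]>.01)&(P[:,2]<.13)&(P[:,0]>.2)&(P[:,0]<.75)&(abs(P[:,1])<.4)
    for c,lo,hi in(("yel",22,32),("blu",100,125),("red",0,5),("grn",55,75),("turq",80,95)):
        m=near&(hsv[:,0]>=lo)&(hsv[:,0]<=hi)&(hsv[:,1]>150)
        Q=P[m]
        lab=np.zeros(im["frame"].shape[:2],np.uint8);lab[px[m][:,0],px[m][:,1]]=1
        k,L,st,ce=cv2.connectedComponentsWithStats(lab)
        l=L[px[m][:,0],px[m][:,1]]
        for i in range(1,k):
            if st[i,4]>8: print(n,c,st[i,4],ce[i][::-1].round(),"med",np.median(Q[l==i],0).round(3),"lo",Q[l==i].min(0).round(3),"hi",Q[l==i].max(0).round(3))
    # tall things map
    if n=="top":
        for t in("roller_unit","spacer_stand"):
            r=trace(t,n)[0];Q,_=cloud(im,r["pixels"]); Q=Q[Q[:,2]>.003]
            rc=cv2.minAreaRect((Q[:,:2]*1000).astype(np.float32));print(t,rc)
    P=P[(P[:,2]>.13)&(P[:,0]>.25)&(abs(P[:,1])<.4)&(P[:,0]<.9)]
    print("tall",P.min(0),P.max(0)) if len(P) else None
    if n=="side": continue
    h=np.histogram2d(P[:,0],P[:,1],bins=[np.arange(.3,.95,.05),np.arange(-.4,.45,.1)])[0].astype(int);print(h)
E
```

```text
top yel 77 [193. 346.] med [ 0.518 -0.206  0.091] lo [ 0.5   -0.218  0.018] hi [ 0.541 -0.199  0.1  ]
top blu 83 [229. 353.] med [ 0.421 -0.223  0.09 ] lo [ 0.401 -0.233  0.011] hi [ 0.439 -0.216  0.099]
top blu 58 [244. 391.] med [ 0.382 -0.337  0.014] lo [ 0.367 -0.35   0.01 ] hi [ 0.397 -0.323  0.02 ]
top blu 72 [254. 286.] med [ 0.356 -0.045  0.115] lo [ 0.344 -0.062  0.071] hi [ 0.371 -0.028  0.119]
top red 14 [144. 204.] med [0.656 0.173 0.041] lo [0.65  0.167 0.036] hi [0.664 0.181 0.046]
top red 23 [149. 184.] med [0.641 0.229 0.042] lo [0.631 0.203 0.038] hi [0.654 0.257 0.048]
top red 27 [148. 209.] med [0.644 0.162 0.041] lo [0.634 0.151 0.035] hi [0.653 0.172 0.045]
top red 10 [149. 199.] med [0.641 0.189 0.045] lo [0.636 0.183 0.039] hi [0.651 0.196 0.052]
top red 233 [154. 268.] med [0.63  0.001 0.024] lo [ 0.617 -0.038  0.013] hi [0.649 0.042 0.033]
top red 20 [155. 195.] med [0.625 0.2   0.042] lo [0.618 0.186 0.033] hi [0.632 0.211 0.049]
top red 86 [211. 350.] med [ 0.47  -0.214  0.088] lo [ 0.453 -0.234  0.01 ] hi [ 0.489 -0.208  0.099]
top grn 101 [121. 207.] med 
[... 1493 characters left out ...]
-0.217  0.097]
side blu 129 [336. 276.] med [ 0.38  -0.336  0.012] lo [ 0.365 -0.352  0.01 ] hi [ 0.396 -0.32   0.016]
side red 74 [198. 341.] med [0.622 0.027 0.024] lo [ 0.586 -0.095  0.01 ] hi [0.636 0.044 0.123]
side red 309 [268. 305.] med [ 0.467 -0.22   0.061] lo [ 0.451 -0.225  0.014] hi [ 0.491 -0.166  0.098]
side grn 93 [161. 361.] med [0.72  0.163 0.027] lo [0.694 0.151 0.014] hi [0.749 0.184 0.036]
side grn 168 [250. 298.] med [ 0.466 -0.159  0.057] lo [ 0.455 -0.17   0.036] hi [ 0.483 -0.138  0.065]
side turq 504 [218. 347.] med [ 0.594 -0.104  0.075] lo [ 0.574 -0.116  0.01 ] hi [ 0.623 -0.089  0.126]
tall [ 0.56664756 -0.31944612  0.1300735 ] [0.89998248 0.07258988 0.56478497]
```

```bash
cat >> h.py <<'E'
from scipy.spatial.transform import Rotation as Ro
def rows(goal,yaw,n,pose=None):
    "print n rows taking the tool (down) to goal, yaw"
    S=read_state(); p=np.array(S["tool_pos"]);R=Ro.from_euler("xyz",S["tcp_rot"],degrees=True)
    G=Ro.from_euler("xyz",[180,0,yaw],degrees=True);p0=p.copy();goal=np.array(goal,float)
    out=[]
    for k in range(n):
        tp=p0+(goal-p0)*(k+1)/n
        s=np.round(R.inv().apply(tp-p),4)
        r=(R.inv()*G).as_rotvec(degrees=True)/(n-k); r=np.round(r,1)
        p=p+R.apply(s);R=R*Ro.from_rotvec(r,degrees=True)
        out.append([*s.tolist(),*r.tolist()])
    for i in range(0,n,5): print(out[i:i+5])
    print("end",p.round(4),R.as_euler("xyz",degrees=True).round(2), "max step",np.linalg.norm([o[:3] for o in out],axis=1).max())
E
python3 -c "
from h import *
rows([.43,-.10,.27],90,20)"
```

```text
[[-0.0219, -0.0273, -0.0019, 0.0, -0.0, 3.5], [-0.0235, -0.0259, -0.002, 0.0, -0.0, 3.5], [-0.0251, -0.0244, -0.0019, 0.0, -0.0, 3.5], [-0.0265, -0.0228, -0.0019, 0.0, -0.0, 3.5], [-0.0279, -0.0212, -0.002, 0.0, -0.0, 3.5]]
[[-0.0291, -0.0194, -0.0019, 0.0, -0.0, 3.5], [-0.0302, -0.0177, -0.002, 0.0, -0.0, 3.5], [-0.0313, -0.0157, -0.0019, 0.0, -0.0, 3.5], [-0.0321, -0.0138, -0.0019, 0.0, -0.0, 3.5], [-0.0329, -0.0118, -0.002, 0.0, -0.0, 3.5]]
[[-0.0336, -0.0098, -0.0019, 0.0, -0.0, 3.5], [-0.0342, -0.0077, -0.0019, 0.0, -0.0, 3.5], [-0.0345, -0.0056, -0.002, 0.0, -0.0, 3.5], [-0.0348, -0.0035, -0.0019, 0.0, -0.0, 3.5], [-0.035, -0.0014, -0.0019, 0.0, -0.0, 3.5]]
[[-0.035, 0.0008, -0.002, 0.0, -0.0, 3.5], [-0.0349, 0.0029, -0.0019, 0.0, -0.0, 3.5], [-0.0346, 0.005, -0.002, 0.0, -0.0, 3.4], [-0.0343, 0.0071, -0.0019, 0.0, -0.0, 3.5], [-0.0337, 0.0091, -0.0019, 0.0, -0.0, 3.4]]
end [ 0.43 -0.1   0.27] [180.    -0.    90.04] max step 0.03510754904575368
```

Request:
{"fn": "jog_arm", "kwargs": {
  "targets": [
    [-0.022,-0.027,-0.002,0,0,3.5],
    [-0.0235,-0.026,-0.002,0,0,3.5],
    [-0.025,-0.0245,-0.002,0,0,3.5],
    [-0.0265,-0.023,-0.002,0,0,3.5],
    [-0.028,-0.021,-0.002,0,0,3.5]
  ]
}}

```text
t: 2.32
tool_pos: [0.2628, 0.396, 0.2413]
tcp_rot: [180.0, 0.0, 142.2]
force: [0.5, 0.3, -0.2]
width: 1.001
gripper_force: 0.0
```

Request:
{"fn": "jog_arm", "kwargs": {
  "targets": [
    [-0.029,-0.0195,-0.002,0,0,3.5],
    [-0.03,-0.0175,-0.002,0,0,3.5],
    [-0.0315,-0.0155,-0.002,0,0,3.5],
    [-0.032,-0.014,-0.002,0,0,3.5],
    [-0.033,-0.012,-0.002,0,0,3.5]
  ]
}}

```text
t: 2.73
tool_pos: [0.3184, 0.2302, 0.2516]
tcp_rot: [179.9, 0.0, 124.7]
force: [0.8, 0.1, 0.1]
width: 1.001
gripper_force: 0.0
```

Request:
{"fn": "jog_arm", "kwargs": {
  "targets": [
    [-0.0335,-0.01,-0.002,0,0,3.5],
    [-0.034,-0.0075,-0.002,0,0,3.5],
    [-0.0345,-0.0055,-0.002,0,0,3.5],
    [-0.035,-0.0035,-0.002,0,0,3.5],
    [-0.035,-0.0015,-0.002,0,0,3.5]
  ]
}}

```text
t: 3.15
tool_pos: [0.3742, 0.0643, 0.2617]
tcp_rot: [179.9, 0.0, 107.2]
force: [0.5, 0.4, -0.4]
width: 1.0
gripper_force: 0.0
```

Request:
{"fn": "jog_arm", "kwargs": {
  "targets": [
    [-0.035,0.001,-0.002,0,0,3.5],
    [-0.035,0.003,-0.002,0,0,3.5],
    [-0.0345,0.005,-0.002,0,0,3.5],
    [-0.0345,0.007,-0.002,0,0,3.5],
    [-0.0335,0.009,-0.002,0,0,3.4]
  ]
}}

```text
t: 3.57
tool_pos: [0.43, -0.1018, 0.2717]
tcp_rot: [179.9, 0.0, 89.7]
force: [0.9, 0.3, 0.3]
width: 0.999
gripper_force: 0.0
```

```bash
python3 - <<'E'
from h import *
S=read_state();print(S["t"],S["tool_pos"],S["tcp_rot"],S["force"],S["joint_positions"])
im=get_image("wrist");save(im,"w1.png",s=1.4)
R,t=Rt(im);print("cam",-R.T@t,R[2])
E
```

```text
3.5667 [ 0.42999922 -0.10175483  0.27167791] [1.79946406e+02 1.23858573e-02 8.97423046e+01] [0.86337335 0.32360536 0.2848117 ] [-1.77298272e+01 -1.83712295e+01  8.82063212e+01  4.55433497e-03
  1.10110068e+02 -1.74705696e+01]
cam [ 0.43068069 -0.02080928  0.41440872] [-0.00152715 -0.31299647 -0.94975306]
```

View pics/w1.png

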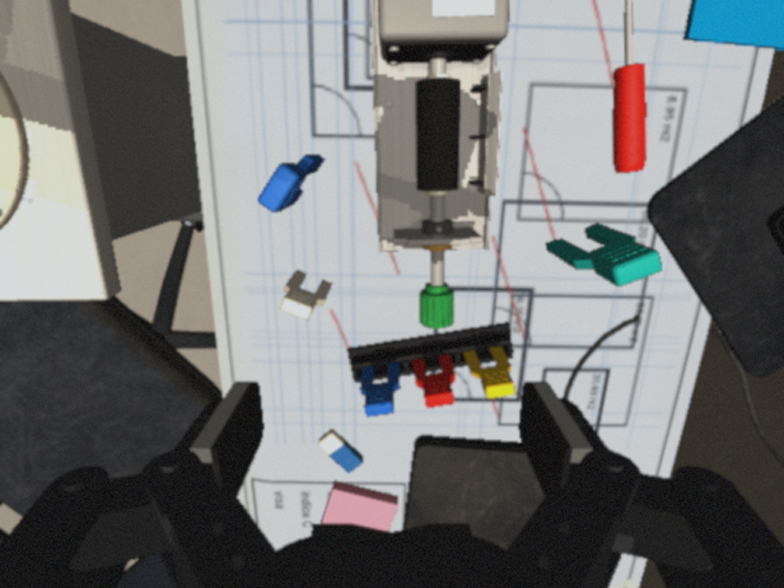

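The wrist view shows the unit with its plate at about (437,235), the green knob at (437,305), and the stand with blue (380,390), red (435,380) and yellow (492,372). Next I measure these from the depth.

```bash
cat > meas.py <<'E'
from h import *
def meas(im):
    P,px=cloud(im); hsv=cv2.cvtColor(im["frame"],cv2.COLOR_RGB2HSV)[px[:,0],px[:,1]]
    box=lambda x0,x1,y0,y1,z0,z1:(P[:,0]>x0)&(P[:,0]<x1)&(P[:,1]>y0)&(P[:,1]<y1)&(P[:,2]>z0)&(P[:,2]<z1)
    s=lambda n,m:print(n,m.sum(),"lo",np.percentile(P[m],2,axis=0).round(4),"med",np.median(P[m],0).round(4),"hi",np.percentile(P[m],98,axis=0).round(4)) if m.sum() else print(n,0)
    s("table",box(.3,.4,-.3,-.15,-.01,.01))
    g=box(.44,.5,-.2,-.1,.03,.08)&(hsv[:,0]>50)&(hsv[:,0]<80)&(hsv[:,1]>120); s("knob",g); s("knob top",g&(P[:,2]>np.percentile(P[g,2],80)))
    s("plate top",box(.43,.51,-.12,-.06,.058,.066)); 
    s("base",box(.4,.54,-.12,-.02,.003,.009))
    s("roller",box(.44,.495,-.06,.06,.054,.07))
    s("collar",box(.455,.483,-.09,-.04,.05,.0605))
    s("bare shaft",box(.46,.48,-.13,-.105,.04,.06))
    for c,lo,hi in(("yel",20,34),("blu",100,128),("red",0,6)):
        b=box(.39,.55,-.24,-.19,.06,.11)&(hsv[:,0]>=lo)&(hsv[:,0]<=hi)&(hsv[:,1]>120)
        s(c,b)
        t=b&(P[:,2]>np.percentile(P[b,2],95)-.004)
        s(c+" top",t);print(cv2.minAreaRect((P[t,:2]*1000).astype(np.float32)))
    b=box(.37,.56,-.25,-.16,.02,.0275)&(hsv[:,2]<60);print("rails",cv2.minAreaRect((P[b,:2]*1000).astype(np.float32)))
if __name__=="__main__":
    im=get_image("wrist");meas(im)
    print("knob",[(np.round(p["centre"],1),p["conf"],atz(im,p["centre"],.045).round(4)) for p in place_of("knob_centre","wrist")[:2]])
    print("unit",[(p["conf"],atz(im,p["centre"],.0).round(4)) for p in place_of("roller_unit","wrist")[:2]])
    for c in("blue","red","yellow"): print(c,[(p["conf"],atz(im,p["centre"],.006).round(4)) for p in place_of("spacer_"+c,"wrist")[:3]])
E
python3 meas.py
```

```text
table 6162 lo [ 3.018e-01 -2.966e-01  2.000e-04] med [ 0.3505 -0.2228  0.002 ] hi [ 0.3978 -0.1537  0.004 ]
knob 616 lo [ 0.4556 -0.1631  0.0497] med [ 0.4681 -0.1467  0.0579] hi [ 0.4815 -0.1313  0.0614]
knob top 123 lo [ 0.4615 -0.1639  0.0598] med [ 0.4681 -0.1507  0.0604] hi [ 0.475  -0.1382  0.0621]
plate top 267 lo [ 0.4445 -0.0954  0.0581] med [ 0.4679 -0.0903  0.0619] hi [ 0.491  -0.0778  0.0638]
base 3206 lo [ 0.4211 -0.1089  0.0032] med [ 0.4503 -0.0635  0.0062] hi [ 0.515  -0.0219  0.0084]
roller 2493 lo [ 0.4512 -0.0495  0.0544] med [ 0.4659 -0.004   0.0601] hi [0.4829 0.0468 0.0667]
collar 542 lo [ 0.456  -0.0888  0.0501] med [ 0.4678 -0.072   0.0551] hi [ 0.4817 -0.0404  0.0602]
bare shaft 205 lo [ 0.4626 -0.129   0.0462] med [ 0.4679 -0.1173  0.0503] hi [ 0.4732 -0.106   0.0522]
yel 405 lo [ 0.505  -0.2107  0.061 ] med [ 0.5165 -0.2024  0.09  ] hi [ 0.5286 -0.1989  0.0952]
yel top 196 lo [ 0.5067 -0.2112  0.0913] med [ 0.5177 -0.2049  0.0939] hi [ 0.5286 -0.1994  0.0954]
((517.8540649414062, -205.5753631591797), (22.73963165283203, 11.987876892089844), 11.4511804580688
[... 428 characters left out ...]
96  0.0913] med [ 0.4684 -0.2132  0.0942] hi [ 0.4794 -0.2083  0.0955]
((468.83343505859375, -214.2141571044922), (22.32245445251465, 11.072083473205566), 10.097857475280762)
rails ((469.01629638671875, -213.28591918945312), (152.48973083496094, 19.459129333496094), 9.806926727294922)
knob [(array([216.5, 310.8]), 0.71, array([ 0.4691, -0.1539,  0.045 ]))]
unit [(0.95, array([ 0.4688, -0.0038,  0.    ])), (0.32, array([ 0.417 , -0.2242,  0.    ]))]
blue [(0.91, array([ 0.4198, -0.2242,  0.006 ])), (0.72, array([ 4.668e-01, -3.000e-04,  6.000e-03])), (0.71, array([ 0.3573, -0.0412,  0.006 ]))]
red [(0.71, array([ 0.4708, -0.2198,  0.006 ]))]
yellow [(0.84, array([ 0.5229, -0.2094,  0.006 ]))]
```

Request:
{"fn": "jog_arm", "kwargs": {
  "targets": [
    [-0.009,0.0075,0.026,0,0,-0.4],
    [-0.009,0.0075,0.026,0,0,-0.4],
    [-0.009,0.0075,0.026,0,0,0],
    [-0.009,0.0075,0.026,0,0,0],
    [-0.009,0.008,0.026,0,0,0]
  ],
  "fingers": 1,
  "newtons": 30
}}

```text
t: 4.33
tool_pos: [0.4686, -0.1434, 0.1406]
tcp_rot: [179.9, 0.0, 90.9]
force: [0.3, -0.2, 0.0]
width: 0.997
gripper_force: 0.0
```

Request:
{"fn": "jog_arm", "kwargs": {
  "targets": [
    [0,0,0.025,0,0,0],
    [0,0,0.025,0,0,0],
    [0,0,0.025,0,0,0],
    [0,0,0.02,0,0,0],
    [0,0,0.012,0,0,0]
  ]
}}

```text
t: 4.75
tool_pos: [0.4671, -0.1427, 0.0318]
tcp_rot: [-179.8, -0.1, 90.9]
force: [-0.5, -0.3, 1.0]
width: 1.004
gripper_force: 0.0
```

Request:
{"fn": "jog_arm", "kwargs": {
  "targets": [
    [0,0,0,0,0,0],
    [0,0,0,0,0,0],
    [0,0,0,0,0,0],
    [0,0,0,0,0,0],
    [0,0,0,0,0,0]
  ],
  "fingers": -1
}}

```text
t: 5.17
tool_pos: [0.4694, -0.1448, 0.0363]
tcp_rot: [179.8, 0.1, 90.8]
force: [-2.2, 1.4, 4.8]
width: 0.337
gripper_force: 30.5
```

Request:
{"fn": "jog_arm", "kwargs": {
  "targets": [
    [-0.001,0,0,0,0,0],
    [-0.001,0,0,0,0,0],
    [-0.001,0,0,0,0,0],
    [-0.001,0,0,0,0,0],
    [0,0,0,0,0,0]
  ]
}}

```text
t: 5.58
tool_pos: [0.4694, -0.147, 0.0362]
tcp_rot: [179.8, -0.2, 90.8]
force: [-1.3, 8.1, 8.7]
width: 0.337
gripper_force: 31.0
```

Request:
{"fn": "jog_arm", "kwargs": {
  "targets": [
    [-0.001,0,0,0,0,0],
    [-0.001,0,0,0,0,0],
    [0,0,0,0,0,0],
    [0,0,0,0,0,0],
    [0,0,0,0,0,0]
  ]
}}

```text
t: 6.0
tool_pos: [0.4694, -0.147, 0.0362]
tcp_rot: [179.8, -0.4, 90.8]
force: [-0.7, 14.8, 9.6]
width: 0.337
gripper_force: 31.2
```

Request:
{"fn": "jog_arm", "kwargs": {
  "targets": [
    [0.0015,0,0,0,0,0],
    [0.0015,0,0,0,0,0],
    [0.0015,0,0,0,0,0],
    [0.0015,0,0,0,0,0],
    [0.0015,0,0,0,0,0]
  ]
}}

```text
t: 6.42
tool_pos: [0.4694, -0.1441, 0.0363]
tcp_rot: [179.8, 0.2, 90.7]
force: [-0.4, -3.2, 5.2]
width: 0.343
gripper_force: 30.7
```

Request:
{"fn": "jog_arm", "kwargs": {
  "targets": [
    [0.001,0,0,0,0,0],
    [0.001,0,0,0,0,0],
    [0.001,0,0,0,0,0],
    [0,0,0,0,0,0],
    [0,0,0,0,0,0]
  ]
}}

```text
t: 6.83
tool_pos: [0.4693, -0.141, 0.0363]
tcp_rot: [179.8, 0.1, 90.7]
force: [-0.2, -1.4, 5.4]
width: 0.338
gripper_force: 30.7
```

Request:
{"fn": "jog_arm", "kwargs": {
  "targets": [
    [0.001,0,0,0,0,0],
    [0.001,0,0,0,0,0],
    [0.001,0,0,0,0,0],
    [0,0,0,0,0,0],
    [0,0,0,0,0,0]
  ]
}}

```text
t: 7.25
tool_pos: [0.4693, -0.1399, 0.0363]
tcp_rot: [179.8, 0.4, 90.7]
force: [0.2, -9.3, 3.4]
width: 0.337
gripper_force: 30.5
```

Request:
{"fn": "jog_arm", "kwargs": {
  "targets": [
    [0.001,0,0,0,0,0],
    [0,0,0,0,0,0],
    [0,0,0,0,0,0],
    [0,0,0,0,0,0],
    [0,0,0,0,0,0]
  ]
}}

```text
t: 7.67
tool_pos: [0.4693, -0.1399, 0.0363]
tcp_rot: [179.8, 0.5, 90.6]
force: [1.2, -11.8, 2.8]
width: 0.336
gripper_force: 30.4
```

Float is about 7.1 mm (stops at y = -0.1470 and -0.1399). Yellow (4 mm) leaves 3.1 mm to spare. Blue would leave only about 1 mm and red won't go in, so I take yellow. First I relax, release and lift.

Request:
{"fn": "jog_arm", "kwargs": {
  "targets": [
    [-0.001,0,0,0,0,0],
    [-0.001,0,0,0,0,0],
    [-0.001,0,0,0,0,0],
    [0,0,0,0,0,0],
    [0,0,0,0,0,0]
  ]
}}

```text
t: 8.08
tool_pos: [0.4693, -0.1401, 0.0363]
tcp_rot: [179.8, 0.1, 90.7]
force: [-0.8, -2.7, 5.6]
width: 0.336
gripper_force: 30.8
```

Request:
{"fn": "jog_arm", "kwargs": {
  "targets": [
    [0,0,0,0,0,0],
    [0,0,0,0,0,0],
    [0,0,0,0,0,0],
    [0,0,0,0,0,0],
    [0,0,-0.01,0,0,0]
  ],
  "fingers": 0.3
}}

```text
t: 8.5
tool_pos: [0.4667, -0.1383, 0.042]
tcp_rot: [-179.7, -0.1, 90.7]
force: [0.6, 0.7, 0.6]
width: 0.65
gripper_force: 0.0
```

Request:
{"fn": "jog_arm", "kwargs": {
  "targets": [
    [0,0,-0.03,0,0,0],
    [0,0,-0.04,0,0,0],
    [0,0,-0.04,0,0,0],
    [0,0,-0.04,0,0,0],
    [0,0,-0.01,0,0,0]
  ]
}}

```text
t: 8.92
tool_pos: [0.4699, -0.1395, 0.2129]
tcp_rot: [179.4, 0.2, 90.8]
force: [1.1, 0.1, 1.1]
width: 0.651
gripper_force: 0.0
```

```bash
python3 - <<'E'
from h import *
from meas import meas
meas(get_image("wrist"))
S=read_state();print(S["tool_pos"],S["force"])
rows([.518,-.2053,.16],10,15)
E
```

```text
table 7164 lo [ 0.3014 -0.2933  0.0004] med [ 0.3442 -0.2117  0.0019] hi [ 0.3973 -0.1544  0.0039]
knob 923 lo [ 0.4561 -0.1588  0.0502] med [ 0.469  -0.1426  0.0577] hi [ 0.4826 -0.1266  0.0613]
knob top 185 lo [ 0.4631 -0.1589  0.0597] med [ 0.4689 -0.1469  0.0605] hi [ 0.4754 -0.1335  0.062 ]
plate top 379 lo [ 0.445  -0.0942  0.0581] med [ 0.4683 -0.0904  0.0618] hi [ 0.4917 -0.0737  0.0635]
base 4989 lo [ 0.421  -0.1095  0.0033] med [ 0.4556 -0.0613  0.0062] hi [ 0.5145 -0.0218  0.0085]
roller 3002 lo [ 0.4533 -0.0454  0.0543] med [ 0.4668 -0.0098  0.0601] hi [0.4802 0.0224 0.063 ]
collar 739 lo [ 0.4566 -0.0887  0.0501] med [ 0.4682 -0.0716  0.0545] hi [ 0.4802 -0.041   0.0602]
bare shaft 356 lo [ 0.4619 -0.1296  0.0447] med [ 0.4691 -0.1201  0.0507] hi [ 0.4774 -0.1057  0.0554]
yel 530 lo [ 0.5047 -0.2115  0.0609] med [ 0.5158 -0.2022  0.0882] hi [ 0.5305 -0.1993  0.0952]
yel top 234 lo [ 0.5069 -0.2122  0.0911] med [ 0.5154 -0.2051  0.0941] hi [ 0.524  -0.2002  0.0956]
((516.04052734375, -206.4278106689453), (19.124225616455078, 11.827241897583008), 9.438912391662598)
blu 357
[... 817 characters left out ...]
5.4], [-0.0041, 0.0035, 0.0036, 0.0, -0.0, 5.4], [-0.0038, 0.0039, 0.0035, 0.0, -0.0, 5.4], [-0.0033, 0.0042, 0.0036, 0.1, -0.0, 5.4], [-0.003, 0.0045, 0.0035, 0.0, -0.0, 5.4]]
[[-0.0025, 0.0047, 0.0035, 0.0, -0.0, 5.4], [-0.0021, 0.005, 0.0036, 0.1, -0.0, 5.4], [-0.0015, 0.0052, 0.0035, 0.0, -0.0, 5.4], [-0.0011, 0.0053, 0.0035, 0.0, -0.0, 5.4], [-0.0006, 0.0054, 0.0035, 0.1, -0.1, 5.4]]
[[-0.0001, 0.0054, 0.0035, 0.0, -0.0, 5.4], [0.0004, 0.0053, 0.0035, 0.1, -0.1, 5.3], [0.001, 0.0054, 0.0036, 0.0, -0.0, 5.4], [0.0014, 0.0052, 0.0035, 0.1, -0.1, 5.3], [0.0019, 0.0051, 0.0034, 0.0, -0.0, 5.4]]
end [ 0.518  -0.2054  0.16  ] [ 1.7998e+02 -3.0000e-02  9.9500e+00] max step 0.006566582063752801
```

Request:
{"fn": "jog_arm", "kwargs": {
  "targets": [
    [-0.0044,0.003,0.0035,0,0,5.4],
    [-0.004,0.0035,0.0035,0,0,5.4],
    [-0.0038,0.004,0.0035,0,0,5.4],
    [-0.0033,0.0042,0.0035,0,0,5.4],
    [-0.003,0.0045,0.0035,0,0,5.4]
  ]
}}

```text
t: 9.38
tool_pos: [0.4838, -0.1607, 0.186]
tcp_rot: [-179.9, 0.0, 63.5]
force: [0.9, -0.2, -0.4]
width: 0.652
gripper_force: 0.0
```

Request:
{"fn": "jog_arm", "kwargs": {
  "targets": [
    [-0.0025,0.0047,0.0035,0,0,5.4],
    [-0.002,0.005,0.0035,0,0,5.4],
    [-0.0015,0.005,0.0035,0,0,5.4],
    [-0.001,0.0053,0.0035,0,0,5.4],
    [-0.0006,0.0054,0.0035,0,0,5.4]
  ]
}}

```text
t: 9.8
tool_pos: [0.4996, -0.1823, 0.1684]
tcp_rot: [-179.9, 0.0, 36.5]
force: [0.1, 1.0, 0.3]
width: 0.65
gripper_force: 0.0
```

Request:
{"fn": "jog_arm", "kwargs": {
  "targets": [
    [0,0.0054,0.0035,0,0,5.4],
    [0.0005,0.0053,0.0035,0,0,5.3],
    [0.001,0.0054,0.0035,0,0,5.4],
    [0.0015,0.0052,0.0035,0,0,5.3],
    [0.002,0.005,0.0035,0,0,5.4]
  ]
}}

```text
t: 10.22
tool_pos: [0.5158, -0.2039, 0.1509]
tcp_rot: [-179.9, 0.1, 9.7]
force: [-0.3, -0.1, -0.3]
width: 0.647
gripper_force: 0.0
```

```bash
python3 - <<'E'
from h import *
im=get_image("wrist"); S=read_state();print(S["t"],S["tool_pos"],S["tcp_rot"],S["force"])
R,t=Rt(im);print("cam",-R.T@t)
P,px=cloud(im); hsv=cv2.cvtColor(im["frame"],cv2.COLOR_RGB2HSV)[px[:,0],px[:,1]]
b=(hsv[:,0]>=20)&(hsv[:,0]<=34)&(hsv[:,1]>120)&(P[:,2]>.088)&(P[:,2]<.1)&(P[:,0]<.56)&(P[:,0]>.48)
print(b.sum(),P[b].min(0),P[b].max(0),cv2.minAreaRect((P[b,:2]*1000).astype(np.float32)))
save(im,"w2.png",s=1.2)
E
```

```text
10.2667 [ 0.515775   -0.20447976  0.14985144] [-1.79940080e+02  1.19929267e-01  9.34822563e+00] [-1.21697897  0.89127199 -0.49701142]
cam [ 0.59536911 -0.18977694  0.29354369]
607 [ 0.50631553 -0.21322718  0.0880274 ] [ 0.53072542 -0.19862181  0.09604192] ((518.6580200195312, -205.85556030273438), (23.510189056396484, 11.493791580200195), 9.883770942687988)
```

View pics/w2.png

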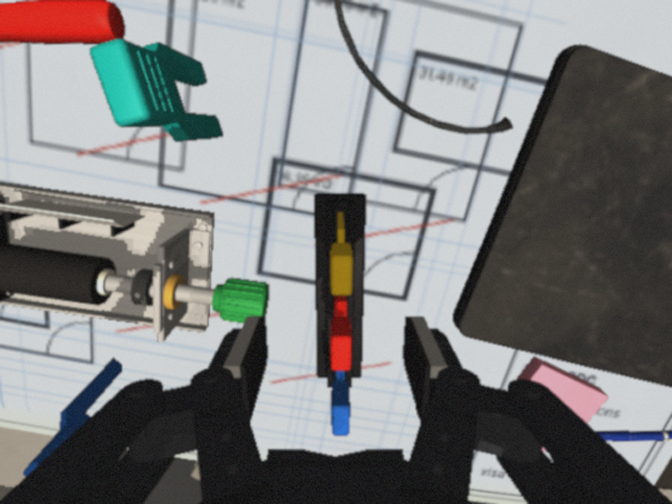

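The view confirms the yellow block at about (341,265) px in this picture, centred between the fingers. Its centre is (0.5185, -0.2057), and both views agree. The identity is clear: yellow is unique, so there is no look-alike. Descending.

Request:
{"fn": "jog_arm", "kwargs": {
  "targets": [
    [0.0025,0.0015,0.015,0,0,-0.6],
    [0,0,0.022,0,0,0],
    [0,0,0.022,0,0,0],
    [0,0,0.017,0,0,0],
    [0,0,0.008,0,0,0]
  ]
}}

```text
t: 10.68
tool_pos: [0.517, -0.2041, 0.0643]
tcp_rot: [-179.8, 0.2, 10.7]
force: [-0.7, -0.2, -0.4]
width: 0.649
gripper_force: 0.0
```

Request:
{"fn": "jog_arm", "kwargs": {
  "targets": [
    [0,0,0,0,0,0],
    [0,0,0,0,0,0],
    [0,0,0,0,0,0],
    [0,0,0,0,0,0],
    [0,0,0,0,0,0]
  ],
  "fingers": -1,
  "newtons": 25
}}

```text
t: 11.1
tool_pos: [0.5195, -0.2054, 0.0696]
tcp_rot: [179.9, -0.1, 10.6]
force: [-0.8, -0.2, 3.0]
width: 0.131
gripper_force: 30.3
```

Request:
{"fn": "jog_arm", "kwargs": {
  "targets": [
    [0,0,-0.01,0,0,0],
    [0,0,-0.02,0,0,0],
    [0,0,-0.025,0,0,0],
    [0,0,-0.025,0,0,0],
    [0,0,-0.01,0,0,0]
  ]
}}

```text
t: 11.52
tool_pos: [0.52, -0.2056, 0.1631]
tcp_rot: [179.8, -0.3, 10.6]
force: [0.8, 0.4, -0.0]
width: 0.139
gripper_force: 30.0
```

```bash
python3 - <<'E'
from h import *
S=read_state();print(S["t"],S["tool_pos"],S["tcp_rot"],S["force"],S["width"])
rows([.468,-.115,.166],0.6,5)
E
```

```text
11.5167 [ 0.51995862 -0.20559156  0.16309138] [179.78095228  -0.3040751   10.55015072] [ 0.77777546  0.36703544 -0.04454723] 0.1388137898071502
[[-0.0069, -0.0197, -0.0007, 0.0, -0.1, 2.0], [-0.0076, -0.0195, -0.0007, 0.0, -0.1, 2.0], [-0.0082, -0.0192, -0.0006, 0.1, -0.0, 2.0], [-0.009, -0.0188, -0.0007, 0.0, -0.1, 2.0], [-0.0095, -0.0186, -0.0006, 0.1, -0.0, 1.9]]
end [ 0.468 -0.115  0.166] [-1.8e+02 -3.0e-02  6.5e-01] max step 0.020940391591371926
```

Request:
{"fn": "jog_arm", "kwargs": {
  "targets": [
    [-0.007,-0.0195,-0.0005,0,0,2],
    [-0.0075,-0.0195,-0.0005,0,0,2],
    [-0.008,-0.019,-0.0005,0,0,2],
    [-0.009,-0.019,-0.0005,0,0,2],
    [-0.0095,-0.0185,-0.0005,0,0,2]
  ]
}}

```text
t: 11.93
tool_pos: [0.4664, -0.1139, 0.1603]
tcp_rot: [-180.0, 0.0, 0.4]
force: [0.6, 0.4, -0.5]
width: 0.134
gripper_force: 30.0
```

Request:
{"fn": "jog_arm", "kwargs": {
  "targets": [
    [0,0,0,0,0,0],
    [0,0,0,0,0,0],
    [0,0,0,0,0,0],
    [0,0,0,0,0,0],
    [0,0,0,0,0,0]
  ]
}}

```text
t: 12.35
tool_pos: [0.4672, -0.1153, 0.1601]
tcp_rot: [180.0, 0.0, 0.5]
force: [0.2, -0.7, -0.3]
width: 0.134
gripper_force: 30.0
```

```bash
python3 - <<'E'
from h import *
im=get_image("wrist"); S=read_state();print(S["t"],S["tool_pos"],S["tcp_rot"],S["force"])
np.savez("w3.npz",**{k:np.array(v) for k,v in im.items()})
R,t=Rt(im);print("cam",-R.T@t)
save(im,"w3.png",crop=(0,320,40,500),s=1.7)
E
```

```text
12.4 [ 0.46718198 -0.11530281  0.16000257] [-1.79997818e+02  3.05725839e-02  5.05634142e-01] [-0.04808934 -0.04232115 -0.99135227]
cam [ 0.54785249 -0.11384653  0.30279928]
```

View pics/w3.png

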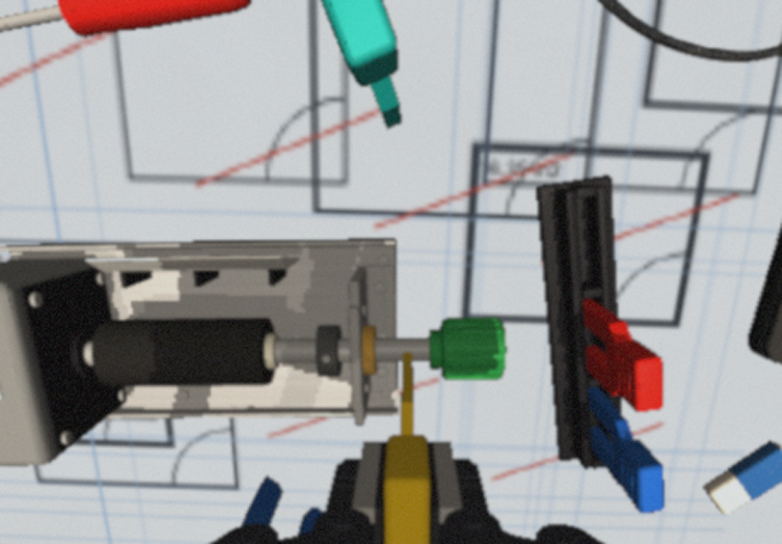

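The view shows the held yellow spacer (block at about (405,490) in the crop, leg at (405,380)), the collar at x≈317–341 and the plate at x≈350–368. The gap is open between them. Now a numeric profile.

```bash
python3 - <<'E'
from h import *
im=dict(np.load("w3.npz"));im["vertical_fov"]=float(im["vertical_fov"])
f=K(im)[0,0];print("f",f)
P,px=cloud(im);W=np.full(im["frame"].shape,np.nan);W[px[:,0],px[:,1]]=P
g=cv2.cvtColor(im["frame"],cv2.COLOR_RGB2GRAY)
# plate top: z .058-.066
m=(W[...,2]>.0585)&(W[...,2]<.066)&(W[...,1]>-.1)&(W[...,1]<-.08)
for x0 in np.arange(.43,.51,.01):
    k=m&(W[...,0]>x0)&(W[...,0]<x0+.01)
    if k.sum()>3: print("plate x%.2f n%d y %.4f %.4f z %.4f"%(x0,k.sum(),*np.percentile(W[k][:,1],[3,97]),np.median(W[k][:,2])))
for r in (204,206,208):
    print(r,[(c,int(g[r,c]),*(1000*W[r,c,1:]).round(1).tolist()) for c in range(222,262,1)] if r==206 else "")
h=cv2.cvtColor(im["frame"],cv2.COLOR_RGB2HSV)
y=(h[...,0]>=18)&(h[...,0]<=36)&(h[...,1]>120)&(abs(W[...,1]+.115)<.02)&(W[...,2]>.08)
Q=W[y];print("yel",y.sum(),Q.min(0).round(4),Q.max(0).round(4))
t=Q[Q[:,2]>np.percentile(Q[:,2],98)-.004];print("top",cv2.minAreaRect((t[:,:2]*1000).astype(np.float32)),np.median(t[:,2]))
for z0 in np.arange(.09,.19,.01):
    k=Q[(Q[:,2]>z0)&(Q[:,2]<=z0+.01)]
    if len(k)>4: print("z%.2f"%z0,len(k),"x",k[:,0].min().round(4),k[:,0].max().round(4),"y",np.percentile(k[:,1],[2,50,98]).round(4))
kn=(h[...,0]>50)&(h[...,0]<80)&(h[...,1]>120)&(abs(W[...,1]+.14)<.03)&(W[...,2]>.03);print("knob",np.percentile(W[kn],[1,50,99],axis=0).round(4))
E
```

```text
f 321.32556022619383
plate x0.44 n41 y -0.0939 -0.0897 z 0.0622
plate x0.45 n80 y -0.0939 -0.0890 z 0.0621
plate x0.46 n80 y -0.0939 -0.0842 z 0.0623
plate x0.47 n91 y -0.0942 -0.0886 z 0.0621
plate x0.48 n81 y -0.0934 -0.0890 z 0.0623
plate x0.49 n35 y -0.0930 -0.0884 z 0.0618
204 
206 [(222, 114, -67.7, 49.6), (223, 117, -68.8, 51.2), (224, 113, -69.6, 51.3), (225, 94, -70.4, 50.8), (226, 61, -72.2, 57.0), (227, 50, -73.0, 57.1), (228, 53, -74.1, 58.4), (229, 56, -74.5, 56.4), (230, 52, -75.6, 57.8), (231, 57, -76.3, 57.4), (232, 53, -77.1, 57.4), (233, 56, -78.0, 57.8), (234, 54, -78.8, 57.9), (235, 55, -79.4, 57.0), (236, 51, -80.3, 57.1), (237, 51, -81.0, 56.8), (238, 76, -81.7, 55.8), (239, 112, -81.9, 51.0), (240, 131, -82.8, 51.6), (241, 133, -83.6, 51.2), (242, 134, -84.3, 50.6), (243, 135, -85.3, 52.2), (244, 132, -86.2, 52.4), (245, 118, -86.9, 51.5), (246, 105, -88.8, 62.0), (247, 104, -89.6, 61.9), (248, 104, -90.5, 63.5), (249, 105, -91.1, 62.1), (250, 99, -92.0, 63.1), (251, 89, -92.8, 62.6), (252, 82, -93.5, 62.1), (253, 89, -93.9, 57.0), (254, 99, -94.6, 56.0), (255,
[... 223 characters left out ...]
3  0.2534]
top ((475.1364440917969, -120.1729507446289), (15.103860855102539, 27.11691665649414), 20.435489654541016) 0.19442968557457807
z0.10 21 x 0.483 0.4841 y [-0.1159 -0.1145 -0.1132]
z0.11 17 x 0.4834 0.4838 y [-0.1158 -0.1145 -0.1139]
z0.12 23 x 0.4833 0.4839 y [-0.1157 -0.1145 -0.1139]
z0.13 26 x 0.4833 0.484 y [-0.1157 -0.1151 -0.1137]
z0.14 42 x 0.4823 0.4843 y [-0.1156 -0.1145 -0.1134]
z0.15 94 x 0.477 0.484 y [-0.116  -0.1146 -0.1134]
z0.16 224 x 0.4761 0.4788 y [-0.1201 -0.1146 -0.109 ]
z0.17 295 x 0.4762 0.4789 y [-0.1202 -0.1145 -0.1088]
z0.18 1334 x 0.455 0.4789 y [-0.1202 -0.1146 -0.1091]
knob [[ 0.4588 -0.1594  0.0459]
 [ 0.4738 -0.1441  0.0581]
 [ 0.4845 -0.1268  0.0616]]
```

Request:
{"fn": "jog_arm", "kwargs": {
  "targets": [
    [0,-0.008,0,0,0,0],
    [0,-0.011,0,0,0,0],
    [0.001,-0.0105,0.006,0,0,0],
    [0,0,0.012,0,0,0],
    [0,0,0.01,0,0,0]
  ]
}}

```text
t: 12.82
tool_pos: [0.4678, -0.0843, 0.131]
tcp_rot: [180.0, 0.0, 0.7]
force: [-0.2, -0.1, -0.6]
width: 0.137
gripper_force: 30.0
```

Request:
{"fn": "jog_arm", "kwargs": {
  "targets": [
    [0,0,0,0,0,0],
    [0,0,0,0,0,0],
    [0,0,0,0,0,0],
    [0,0,0,0,0,0],
    [0,0,0,0,0,0]
  ]
}}

```text
t: 13.23
tool_pos: [0.468, -0.0855, 0.1328]
tcp_rot: [180.0, -0.1, 0.5]
force: [0.2, 1.3, 0.2]
width: 0.132
gripper_force: 30.0
```

```bash
cat > chk.py <<'E'
from h import *
import sys
im=get_image("wrist"); S=read_state();print(S["t"],S["tool_pos"].round(4),S["tcp_rot"].round(2),S["force"].round(1))
save(im,sys.argv[1],crop=(100,320,140,400),s=3)
P,px=cloud(im);W=np.full(im["frame"].shape,np.nan);W[px[:,0],px[:,1]]=P
h=cv2.cvtColor(im["frame"],cv2.COLOR_RGB2HSV)
y=(h[...,0]>=18)&(h[...,0]<=36)&(h[...,1]>120)&(abs(W[...,1]+.085)<.02)&(W[...,2]>.03)
Q=W[y]
for z0 in np.arange(.06,.17,.01):
    k=Q[(Q[:,2]>z0)&(Q[:,2]<=z0+.01)]
    if len(k)>4: print("z%.2f"%z0,len(k),"x",k[:,0].min().round(4),k[:,0].max().round(4),"y",np.percentile(k[:,1],[2,50,98]).round(4))
m=(W[...,2]>.0595)&(W[...,2]<.065)&(W[...,1]>-.1)&(W[...,1]<-.085)&~y
for x0 in np.arange(.43,.51,.01):
    k=m&(W[...,0]>x0)&(W[...,0]<x0+.01)
    if k.sum()>5: print("plate x%.2f n%d y %.4f %.4f"%(x0,k.sum(),*np.percentile(W[k][:,1],[3,97])))
c=(W[...,2]>.05)&(W[...,2]<.0595)&(W[...,1]>-.084)&(W[...,1]<-.06)&~y
print("collar",c.sum(),np.percentile(W[c],[2,50,98],axis=0).round(4).tolist())
r=(W[...,2]>.054)&(W[...,1]>-.04)&(W[...,1]<.02)&(abs(W[...,0]-.467)<.02)
print("roller",r.sum(),np.percentile(W[r],[2,50,98],axis=0).round(4).tolist())
E
python3 chk.py w4.png
```

```text
13.2833 [ 0.468  -0.0855  0.1328] [ 1.7999e+02 -5.0000e-02  5.2000e-01] [0.5 0.2 0.3]
z0.07 21 x 0.484 0.4848 y [-0.086  -0.0847 -0.0834]
z0.08 26 x 0.4838 0.4846 y [-0.0862 -0.0847 -0.0834]
z0.09 33 x 0.4839 0.4847 y [-0.0865 -0.0853 -0.0835]
z0.10 39 x 0.4839 0.485 y [-0.0864 -0.0847 -0.0834]
z0.11 49 x 0.4839 0.4849 y [-0.0863 -0.0847 -0.083 ]
z0.12 134 x 0.4778 0.4849 y [-0.0862 -0.0847 -0.0831]
z0.13 184 x 0.4768 0.4792 y [-0.09   -0.0847 -0.0794]
z0.14 282 x 0.4771 0.48 y [-0.0904 -0.0847 -0.0789]
z0.15 1393 x 0.4562 0.4797 y [-0.0902 -0.0847 -0.0792]
z0.16 95 x 0.4609 0.4799 y [-0.0903 -0.0793 -0.0789]
plate x0.44 n46 y -0.0931 -0.0887
plate x0.45 n87 y -0.0930 -0.0886
plate x0.46 n94 y -0.0928 -0.0884
plate x0.47 n92 y -0.0926 -0.0883
plate x0.48 n94 y -0.0924 -0.0881
plate x0.49 n40 y -0.0922 -0.0881
collar 529 [[0.4588, -0.0815, 0.0502], [0.4697, -0.0748, 0.055], [0.4795, -0.0611, 0.0589]]
roller 6502 [[0.4554, -0.0397, 0.055], [0.4793, -0.0295, 0.203], [0.4813, 0.0172, 0.2224]]
```

View pics/w4.png

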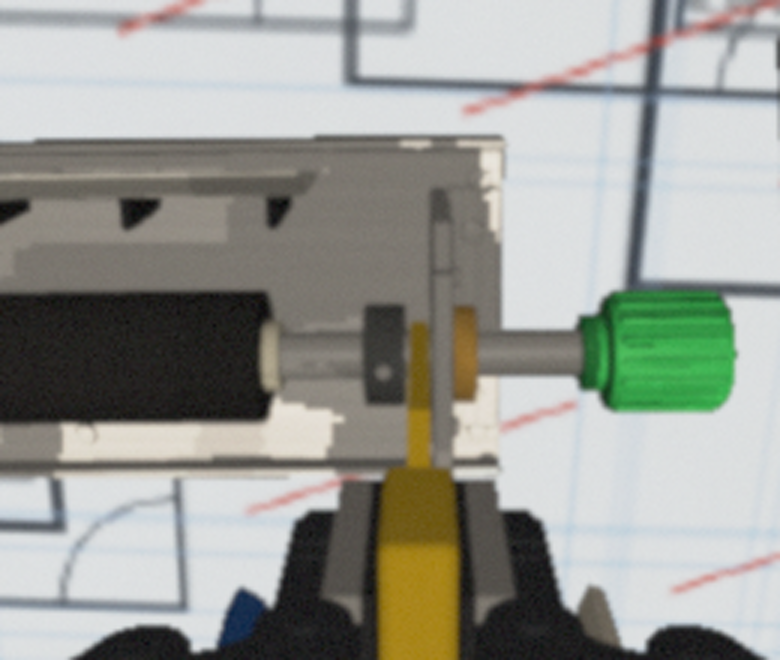

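The spacer leg (about (420,400) in the crop) sits midway between collar edge (405) and plate (432). I check the shaft's x from its silhouette.

```bash
python3 - <<'E'
from h import *
im=get_image("wrist");g=cv2.cvtColor(im["frame"],cv2.COLOR_RGB2GRAY).astype(float)
for c in (312,318,324,245,250):
    p=g[200:236,c-1:c+2].mean(1);d=np.diff(p);print(c,p.astype(int).tolist())
for rc in ((217.67,315),(218,248)): print(atz(im,rc,.045))
E
```

```text
312 [223, 222, 223, 222, 222, 222, 223, 222, 218, 187, 122, 93, 103, 108, 113, 119, 128, 133, 129, 125, 117, 111, 106, 103, 114, 165, 213, 221, 222, 221, 222, 221, 222, 221, 222, 222]
318 [222, 223, 223, 223, 222, 222, 222, 223, 218, 189, 125, 96, 103, 109, 114, 120, 126, 132, 129, 123, 116, 111, 106, 102, 114, 165, 214, 221, 222, 221, 221, 221, 222, 222, 220, 218]
324 [222, 222, 223, 223, 223, 223, 223, 223, 218, 187, 123, 95, 104, 110, 114, 118, 128, 130, 129, 123, 116, 111, 107, 100, 113, 164, 213, 221, 222, 221, 221, 221, 221, 220, 214, 205]
245 [119, 117, 118, 118, 118, 119, 121, 126, 132, 123, 104, 92, 97, 105, 112, 116, 121, 128, 132, 131, 125, 123, 123, 123, 117, 111, 118, 133, 138, 139, 138, 139, 136, 135, 137, 148]
250 [120, 118, 118, 119, 118, 118, 119, 126, 132, 127, 108, 93, 98, 104, 111, 115, 122, 129, 133, 128, 122, 115, 116, 117, 111, 112, 123, 134, 138, 139, 139, 138, 137, 136, 137, 144]
[ 0.46847339 -0.11221137  0.045     ]
[ 0.46778272 -0.06127247  0.045     ]
```

Request:
{"fn": "jog_arm", "kwargs": {
  "targets": [
    [0.0015,0,0,0,0,-0.3],
    [0,0,0.003,0,0,0],
    [0,0,0.004,0,0,0],
    [0,0,0.004,0,0,0],
    [0,0,0.004,0,0,0]
  ]
}}

```text
t: 13.75
tool_pos: [0.4691, -0.0851, 0.1166]
tcp_rot: [-180.0, 0.0, 0.8]
force: [0.0, -0.5, -0.7]
width: 0.134
gripper_force: 30.0
```

Request:
{"fn": "jog_arm", "kwargs": {
  "targets": [
    [0,0,0.003,0,0,0],
    [0,0,0.003,0,0,0],
    [0,0,0.003,0,0,0],
    [0,0,0.003,0,0,0],
    [0,0,0.003,0,0,0]
  ]
}}

```text
t: 14.17
tool_pos: [0.4693, -0.0852, 0.102]
tcp_rot: [180.0, -0.0, 0.8]
force: [0.1, 0.5, 0.0]
width: 0.138
gripper_force: 30.0
```

Request:
{"fn": "jog_arm", "kwargs": {
  "targets": [
    [0,0,0.004,0,0,0],
    [0,0,0.004,0,0,0],
    [0,0,0.004,0,0,0],
    [0,0,0.004,0,0,0],
    [0,0,0.004,0,0,0]
  ]
}}

```text
t: 14.58
tool_pos: [0.4692, -0.0852, 0.0818]
tcp_rot: [-180.0, 0.0, 0.8]
force: [0.1, -0.7, -0.4]
width: 0.135
gripper_force: 30.0
```

Request:
{"fn": "jog_arm", "kwargs": {
  "targets": [
    [0,0,0.003,0,0,0],
    [0,0,0.003,0,0,0],
    [0,0,0.002,0,0,0],
    [0,0,0.002,0,0,0],
    [0,0,0.001,0,0,0]
  ]
}}

```text
t: 15.0
tool_pos: [0.4692, -0.0852, 0.071]
tcp_rot: [-180.0, 0.0, 0.8]
force: [0.2, 0.6, -0.4]
width: 0.131
gripper_force: 30.0
```

Feet should be about 1.4 mm above the base. I lower gently until contact.

Request:
{"fn": "jog_arm", "kwargs": {
  "targets": [
    [0,0,0.001,0,0,0],
    [0,0,0.001,0,0,0],
    [0,0,0,0,0,0],
    [0,0,0,0,0,0],
    [0,0,0,0,0,0]
  ]
}}

```text
t: 15.42
tool_pos: [0.4694, -0.0852, 0.0696]
tcp_rot: [180.0, -0.0, 0.8]
force: [-0.0, 0.3, 1.4]
width: 0.134
gripper_force: 30.2
```

Request:
{"fn": "jog_arm", "kwargs": {
  "targets": [
    [0,0,0,0,0,0],
    [0,0,0,0,0,0],
    [0,0,0,0,0,0],
    [0,0,0,0,0,0],
    [0,0,0,0,0,0]
  ],
  "fingers": -0.2
}}

```text
t: 15.83
tool_pos: [0.4692, -0.0852, 0.0692]
tcp_rot: [-180.0, 0.0, 0.8]
force: [0.1, 0.2, -0.6]
width: 0.401
gripper_force: 0.0
```

Request:
{"fn": "jog_arm", "kwargs": {
  "targets": [
    [0,0,-0.015,0,0,0],
    [0,0,-0.025,0,0,0],
    [0,0,-0.025,0,0,0],
    [0,0,-0.02,0,0,0],
    [0,0,-0.005,0,0,0]
  ]
}}

```text
t: 16.25
tool_pos: [0.4707, -0.0855, 0.1634]
tcp_rot: [179.9, -0.3, 0.8]
force: [0.2, 0.2, 0.4]
width: 0.405
gripper_force: 0.0
```

```bash
python3 chk.py w5.png; python3 - <<'E'
from h import *
rows([.4688,-.142,.175],90.8,15)
E
```

```text
16.3 [ 0.4705 -0.0855  0.1625] [179.92  -0.3    0.84] [-0.7 -0.6  0.7]
z0.06 57 x 0.4748 0.4844 y [-0.092  -0.0857 -0.0812]
z0.07 58 x 0.4766 0.4801 y [-0.0916 -0.0857 -0.0804]
z0.08 69 x 0.4777 0.4801 y [-0.0915 -0.0856 -0.0806]
z0.09 493 x 0.4572 0.4801 y [-0.092  -0.0865 -0.0812]
plate x0.47 n18 y -0.0921 -0.0881
plate x0.48 n73 y -0.0920 -0.0880
plate x0.49 n26 y -0.0918 -0.0879
collar 420 [[0.3459, -0.0833, 0.0501], [0.4693, -0.0736, 0.0544], [0.4798, -0.0604, 0.0588]]
roller 9024 [[0.4565, -0.0398, 0.0554], [0.4806, -0.033, 0.2361], [0.4827, 0.0154, 0.2522]]
[[-0.0002, 0.0038, -0.0008, 0.0, -0.0, -6.0], [-0.0005, 0.0037, -0.0009, 0.0, -0.0, -6.0], [-0.001, 0.0036, -0.0008, 0.0, -0.0, -6.0], [-0.0013, 0.0036, -0.0008, 0.0, -0.0, -6.0], [-0.0017, 0.0033, -0.0008, 0.0, -0.0, -6.0]]
[[-0.002, 0.0032, -0.0009, 0.0, -0.0, -6.0], [-0.0024, 0.003, -0.0008, 0.0, -0.0, -6.0], [-0.0026, 0.0027, -0.0008, 0.0, -0.0, -6.0], [-0.0029, 0.0024, -0.0008, 0.0, -0.0, -6.0], [-0.0032, 0.002, -0.0009, 0.1, -0.0, -6.0]]
[[-0.0033, 0.0018, -0.0008, 0.0, -0.0, -6.0], [-0.0035, 0.0014, -0.0008, 0.1, -0.0, -6.0], [-0.0036, 0.001, -0.0009, 0.0, -0.0, -6.0], [-0.0037, 0.0006, -0.0008, 0.1, -0.0, -6.0], [-0.0038, 0.0002, -0.0008, 0.0, -0.0, -6.0]]
end [ 0.4688 -0.142   0.175 ] [ 1.7998e+02 -2.0000e-02  9.0840e+01] max step 0.003924283374069717
```

View pics/w5.png

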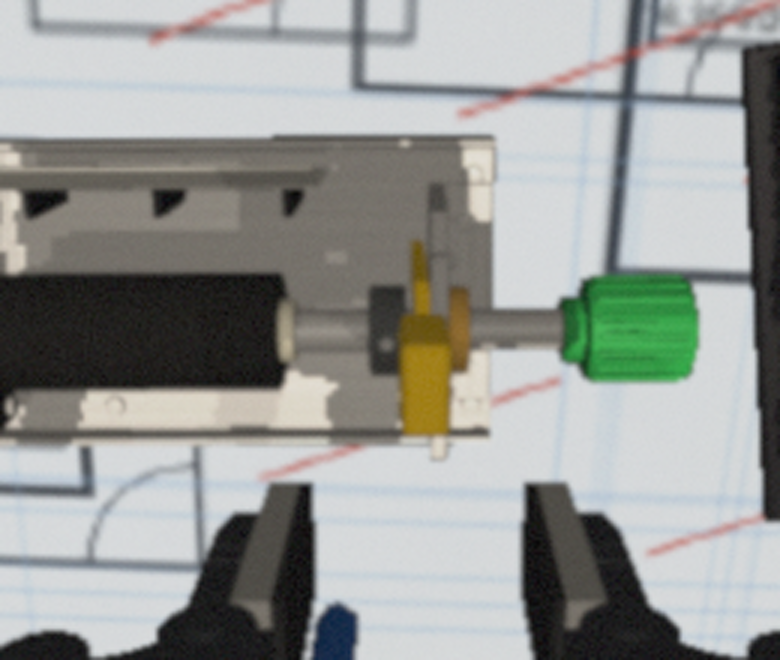

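The spacer stands astride the shaft between collar and plate (block at about (425,370) in the crop). Back to the knob.

Request:
{"fn": "jog_arm", "kwargs": {
  "targets": [
    [0,0.004,-0.001,0,0,-6],
    [-0.0005,0.0037,-0.001,0,0,-6],
    [-0.001,0.0036,-0.001,0,0,-6],
    [-0.0013,0.0036,-0.001,0,0,-6],
    [-0.0017,0.0033,-0.001,0,0,-6]
  ],
  "fingers": 0.3,
  "newtons": 30
}}

```text
t: 16.72
tool_pos: [0.4683, -0.1042, 0.1622]
tcp_rot: [-179.9, 0.1, 31.1]
force: [0.6, -0.6, -0.7]
width: 0.649
gripper_force: 0.0
```

Request:
{"fn": "jog_arm", "kwargs": {
  "targets": [
    [-0.002,0.0032,-0.001,0,0,-6],
    [-0.0024,0.003,-0.001,0,0,-6],
    [-0.0026,0.0027,-0.001,0,0,-6],
    [-0.003,0.0024,-0.001,0,0,-6],
    [-0.0032,0.002,-0.001,0,0,-6]
  ]
}}

```text
t: 17.13
tool_pos: [0.4676, -0.1231, 0.1672]
tcp_rot: [-179.8, 0.0, 61.1]
force: [0.5, -0.3, -0.5]
width: 0.648
gripper_force: 0.0
```

Request:
{"fn": "jog_arm", "kwargs": {
  "targets": [
    [-0.0034,0.0018,0,0,0,-6],
    [-0.0036,0.0014,0,0,0,-6],
    [-0.0037,0.001,0,0,0,-6],
    [-0.004,0.0006,0,0,0,-6],
    [-0.004,0,0,0,0,-6]
  ]
}}

```text
t: 17.55
tool_pos: [0.4668, -0.1427, 0.1671]
tcp_rot: [-179.9, -0.1, 91.1]
force: [-0.8, 0.4, 0.6]
width: 0.65
gripper_force: 0.0
```

Request:
{"fn": "jog_arm", "kwargs": {
  "targets": [
    [0,0,0,0,0,0],
    [0,0,0.01,0,0,0],
    [0,0,0.01,0,0,0],
    [0,0,0.01,0,0,0],
    [0,0,0,0,0,0]
  ]
}}

```text
t: 17.97
tool_pos: [0.4659, -0.1419, 0.1353]
tcp_rot: [-179.7, -0.1, 90.8]
force: [-0.1, 0.5, -0.8]
width: 0.651
gripper_force: 0.0
```

Request:
{"fn": "jog_arm", "kwargs": {
  "targets": [
    [-0.001,0.002,0.02,0,0,0],
    [0,0,0.025,0,0,0],
    [0,0,0.025,0,0,0],
    [0,0,0.02,0,0,0],
    [0,0,0.01,0,0,0]
  ]
}}

```text
t: 18.38
tool_pos: [0.4676, -0.1429, 0.0357]
tcp_rot: [-179.7, -0.1, 90.8]
force: [-0.7, 0.2, -0.1]
width: 0.649
gripper_force: 0.0
```

Request:
{"fn": "jog_arm", "kwargs": {
  "targets": [
    [0,0,0,0,0,0],
    [0,0,0,0,0,0],
    [0,0,0,0,0,0],
    [0,0,0,0,0,0],
    [0,0,0,0,0,0]
  ],
  "fingers": -1
}}

```text
t: 18.8
tool_pos: [0.4694, -0.1437, 0.04]
tcp_rot: [180.0, 0.0, 90.8]
force: [-3.2, 0.8, -0.8]
width: 0.335
gripper_force: 31.5
```

Request:
{"fn": "jog_arm", "kwargs": {
  "targets": [
    [-0.001,0,0,0,0,0],
    [-0.001,0,0,0,0,0],
    [-0.001,0,0,0,0,0],
    [0,0,0,0,0,0],
    [0,0,0,0,0,0]
  ]
}}

```text
t: 19.22
tool_pos: [0.4695, -0.1465, 0.04]
tcp_rot: [180.0, -0.0, 90.8]
force: [-4.0, 2.6, 2.2]
width: 0.335
gripper_force: 31.9
```

Request:
{"fn": "jog_arm", "kwargs": {
  "targets": [
    [-0.001,0,0,0,0,0],
    [-0.001,0,0,0,0,0],
    [-0.0005,0,0,0,0,0],
    [0,0,0,0,0,0],
    [0,0,0,0,0,0]
  ]
}}

```text
t: 19.63
tool_pos: [0.4695, -0.1466, 0.0399]
tcp_rot: [-180.0, -0.3, 90.9]
force: [-5.1, 11.6, 4.6]
width: 0.335
gripper_force: 32.1
```

Clamped: stop reached after 2.9 mm, force 11.6 N. Now push in.

Request:
{"fn": "jog_arm", "kwargs": {
  "targets": [
    [0.001,0,0,0,0,0],
    [0.001,0,0,0,0,0],
    [0.0015,0,0,0,0,0],
    [0.0015,0,0,0,0,0],
    [0.0015,0,0,0,0,0]
  ]
}}

```text
t: 20.05
tool_pos: [0.4694, -0.1436, 0.04]
tcp_rot: [180.0, 0.1, 90.8]
force: [-4.0, -4.5, 2.4]
width: 0.335
gripper_force: 31.9
```

Request:
{"fn": "jog_arm", "kwargs": {
  "targets": [
    [0.001,0,0,0,0,0],
    [0.001,0,0,0,0,0],
    [0,0,0,0,0,0],
    [0,0,0,0,0,0],
    [0,0,0,0,0,0]
  ]
}}

```text
t: 20.47
tool_pos: [0.4694, -0.1435, 0.04]
tcp_rot: [180.0, 0.3, 90.8]
force: [-3.4, -9.9, 1.2]
width: 0.337
gripper_force: 31.8
```

Request:
{"fn": "jog_arm", "kwargs": {
  "targets": [
    [-0.001,0,0,0,0,0],
    [-0.0012,0,0,0,0,0],
    [0,0,0,0,0,0],
    [0,0,0,0,0,0],
    [0,0,0,0,0,0]
  ]
}}

```text
t: 20.88
tool_pos: [0.4695, -0.1436, 0.0399]
tcp_rot: [180.0, 0.1, 90.8]
force: [-4.0, -2.5, 3.4]
width: 0.342
gripper_force: 32.1
```

Request:
{"fn": "jog_arm", "kwargs": {
  "targets": [
    [0,0,0,0,0,0],
    [0,0,0,0,0,0],
    [0,0,0,0,0,0],
    [0,0,0,0,0,0],
    [0,0,-0.005,0,0,0]
  ],
  "fingers": 0.3
}}

```text
t: 21.3
tool_pos: [0.4689, -0.1425, 0.0434]
tcp_rot: [-179.9, -0.0, 90.9]
force: [1.4, 0.7, -0.0]
width: 0.651
gripper_force: 0.0
```

Request:
{"fn": "jog_arm", "kwargs": {
  "targets": [
    [0,0,-0.025,0,0,0],
    [0,0,-0.035,0,0,0],
    [0,0,-0.035,0,0,0],
    [0,0,-0.03,0,0,0],
    [0,0,-0.01,0,0,0]
  ]
}}

```text
t: 21.72
tool_pos: [0.471, -0.1434, 0.1856]
tcp_rot: [179.5, 0.2, 90.9]
force: [0.7, 0.4, 1.3]
width: 0.65
gripper_force: 0.0
```

Request:
{"fn": "jog_arm", "kwargs": {
  "targets": [
    [0,0,0,0,0,0],
    [0,0,0,0,0,0],
    [0,0,0,0,0,0],
    [0,0,0,0,0,0],
    [0,0,0,0,0,0]
  ]
}}

```text
t: 22.13
tool_pos: [0.4686, -0.1426, 0.1772]
tcp_rot: [-179.8, -0.1, 90.8]
force: [0.3, -0.6, -0.9]
width: 0.645
gripper_force: 0.0
```

```bash
python3 - <<'E'
from h import *
im=get_image("wrist");save(im,"w6.png",s=1.4)
S=read_state();print(S["t"],S["tool_pos"],S["force"])
P,px=cloud(im);h=cv2.cvtColor(im["frame"],cv2.COLOR_RGB2HSV)[px[:,0],px[:,1]]
y=(h[:,0]>=18)&(h[:,0]<=36)&(h[:,1]>120)&(abs(P[:,1]+.085)<.03)&(P[:,2]>.0)
print(np.percentile(P[y&(P[:,2]>.085)],[2,50,98],axis=0).round(4),np.percentile(P[y&(P[:,2]<.05)],[2,50,98],axis=0).round(4))
k=(h[:,0]>50)&(h[:,0]<80)&(h[:,1]>120)&(abs(P[:,1]+.14)<.03)&(P[:,2]>.03);print("knob",np.percentile(P[k],[1,50,99],axis=0).round(4))
E
```

```text
22.1833 [ 0.46876788 -0.14265856  0.17761844] [ 0.27571291  0.15046919 -0.28112091]
[[ 0.4568 -0.0918  0.087 ]
 [ 0.4678 -0.0856  0.094 ]
 [ 0.4788 -0.08    0.0954]] [[ 0.4481 -0.0914  0.0153]
 [ 0.4551 -0.0848  0.0302]
 [ 0.4877 -0.0841  0.0493]]
knob [[ 0.4561 -0.1589  0.048 ]
 [ 0.4695 -0.1418  0.058 ]
 [ 0.4988 -0.1257  0.2574]]
```

View pics/w6.png

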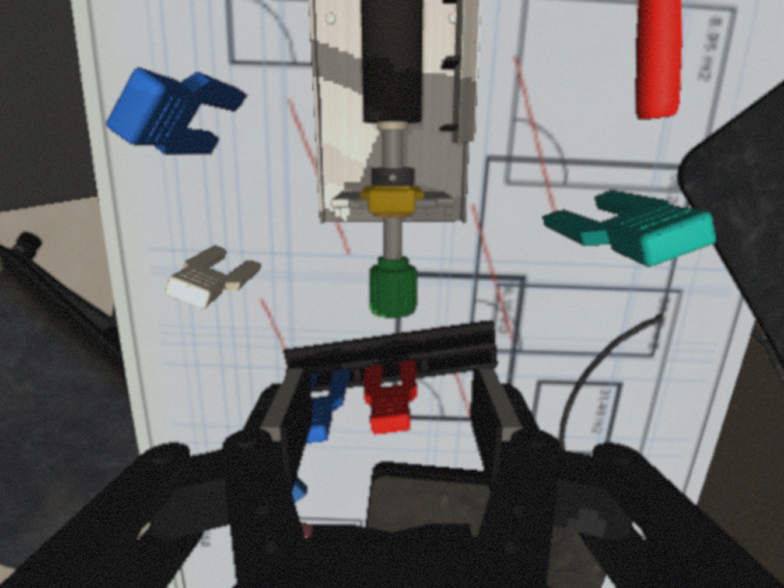

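The yellow spacer stands upright astride the shaft (390,197), the other two are still in the stand, and the gripper is clear. Handing in.

```bash
python3 -c "
from bench import ticket
print(ticket.close_job())"
```

```text
the job is handed in; nothing more can be done
None
```

The job is handed in (no verdict was shown): the float felt about 7.1 mm, so I stood the yellow 4 mm spacer astride the shaft (about 3.1 mm to spare), checked it by pulling the knob out and pushing it in, then let go with the other spacers still in the stand.

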